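Slide the bamboo board out over the shelf edge

TASK

The thin bamboo board lies flat on the steel shelf, where no finger can get under it, and the small lidded pot stands in its way. Push the pot gently aside along the shelf, to the left or right of the board's path, then slide the board straight out over the shelf's front edge (the one towards the robot) until its finger slot hangs completely free, with about 45 mm of board past the edge and the board square to it. Only push and slide: pick up, grip or tip nothing, keep the pot standing on the shelf, and leave the other things where they are.

Things in the scene. Friction and masses are not known exactly. Their poses are not given: they have to be found in the camera images.
- shelf_edge (a point): middle of the top front edge of the fixed stainless steel shelf: 800 mm wide, 360 mm deep, flat top 100 mm above the counter, upstand 28 mm high along the rear. Site x points level into the shelf, away from the front edge, y along the edge to the left, z up; the shelf top is its plane z = 0, x 0 to 360 mm, y -400 to 400 mm
- board: flat bamboo board, 140 (its x) by 110 (its y) by 8 mm thick, about 0.1 kg, loose on the shelf top. Origin in the middle of its underside; its front edge (x = -70 mm) faces the shelf's front edge, turned by up to 0.25 rad. The oblong finger slot goes right through, 56 mm along y, x = -58 to -34 mm. Front corners rounded, rear ones square. At least 70 mm of bare shelf lie behind it at the start
- board_front (a point): middle of the board's front edge, on its underside; same axes as the board
- pot: small white lidded ceramic pot, loose, about 0.26 kg: straight round wall of 64 mm diameter up to 50 mm, lid (67 mm diameter, firmly on) above it, knob top at 74 mm. Origin in the middle of its underside. It stands on the shelf between the board and the front edge
- bottle: empty glass feeding bottle, 58 mm diameter, 140 mm tall, standing on one side near the front of the shelf (bystander, loose). Origin in the middle of its underside
- scoop: bamboo scoop, 113 mm long and 44 mm wide, 20 mm high at its round bowl, lying on the other side near the front of the shelf (bystander, loose); bowl to its +x, handle to -x. Origin on its underside, about mid-length
- cup: steel cup, 66 mm rim diameter, 70 mm tall, standing near the rear of the shelf, left of the board (bystander, loose). Origin in the middle of its underside
- tin: round tin with white lid, 104 mm diameter, 131 mm tall, standing at one rear corner of the shelf (bystander, loose). Origin in the middle of its underside
- warmer: white bottle warmer, 124 mm diameter, 143 mm tall, fixed at the other rear corner of the shelf, with a small turning knob on its front that stands 80 mm out from its axis. Origin in the middle of its underside. A plastic caddy with two domed teat cases is clamped to the right-hand end of the shelf
There are look-alikes about, which are no part of the job. What is shaped like the pot but yellow is not meant.

How it is judged:
By the outcome, as a careful person would: the job done as asked, in the order asked, and still so for the second after the job is handed in, with the robot touching nothing.
It also fails if it takes over 58 s, if anything falls off the work surface, if the arm or the gripper's body presses on something with over 40 N, if the wrist force passes 120 N, or if a joint passes its speed limit or range.

ROBOT

A 7-joint arm with a two-finger parallel gripper is mounted at the origin on the work surface. World frame = base frame: x ahead of the robot, y to its left, z up, the work surface at z = 0. Lengths are in m, angles in rad, forces in N, time in s.
With the tool pointing down it reaches from about 0.425 to 1.025 m from the base axis. Payload 3.6 kg.
Tool frame: the origin (TCP) lies at the very end of the fingers, on their centre line; the grasp point (between the pads) lies 19 mm behind it (grip_depth is the distance from the TCP to the grasp point, in m); z points along the fingers, y is the direction in which the jaws open and shut (so a half turn about z gives the same grasp; the last joint's range is limited). The gripper opens to 85 mm and grips with 20 to 120 N. Pads are 22 mm wide; open, the fingers measure 114 mm over their backs; the gripper's body (76 mm by 85 mm) begins 54 mm behind the grasp point. The pads swing forward as they close: fully open they stand 13 mm farther back than shut.
Start: joints at [1.202, 0.591, 0.048, 1.609, -0.033, 0.943, -0.034], TCP at [0.197, -0.698, 0.231] pointing down, gripper open.
Joint ranges: [-2.69, 2.69], [-0.47, 2.24], [-1.27, 1.36], [0.19, 2.51], [-1.53, 4.68], [0.08, 2.07], [-3.09, 3.09]. Speed limits (rad/s): [2.57, 2.57, 3.14, 3.14, 3.14, 3.14, 3.14].

INTERFACE

Orientations are given as a 3x3 rotation matrix whose columns are the frame's x, y, z axes.
In Python, from bench import state, read_camera, hand_in, grip_depth gives the robot as it stands.
- The arm moves only by the tool apply_moves, never from a script. Its argument "plan" is a list of rows, each an object with "jaw": the finger opening in m, from 0 to 0.0854; "delta_pos": the shift along the world's x, y, z in m, a list of three; "turn": the turn about the world's z in degrees. A call has 1 to 8 rows; each row shifts and turns the pose as measured when the row begins; what a row does not reach is not made up. A row lasts 1/10 s, in which the tool goes at most 50 mm and 8.59 degrees, less where a joint would pass 70% of its speed; a pose out of reach is approached as far as the arm can. A call with a gripper value outside its range is refused whole. The fingers move at their own pace and stop on an object; "newtons" is the grip in N (left out, the last holds). Time passes only in rows, so rows that do not move let the fingers close. It gives the time, the measured TCP pose, the force and the opening at its end, in the units of the state.
- state(): the state, without advancing time (a new reading comes with each control period).
- read_camera(name): name is "scene" or "top"; returns a dict with "color" (384x512x3 uint8, red, green, blue), "z_map" (384x512 float32, m along the optical axis (not along the pixel's ray), 0 where there is no reading), "fx", "fy", "cx", "cy" (pixels), "R" (3x3) and "t" (3): a world point X has camera coordinates R X + t. Camera axes: x right, y down, z forward; pixel columns grow to the right and rows downward; lengths in m; the calibration is good to about 2 mm. A picture is of the moment at which its call begins.
- hand_in(): hands the job in, once; it reports no verdict.
The state is a dict: "t": time; "qpos": joint angles; "joint_velocities": joint speeds; "joint_torque": joint torques, N m; "position": TCP position; "tool_rot": TCP orientation; "contact_force": force on the tool from outside, world axes, zero at the start; "wrist_torque": the same for the moment, N m; "opening": finger opening in m.
Only numpy, scipy, OpenCV 4.12 (cv2) and the standard library are available. Lean on these libraries where they do the work, as an engineer would, in place of code of your own. Each camera call takes 0.05 s, during which the arm holds its last target.

## Working session

There is one attempt and no reset: what is moved stays moved. The work goes in short steps, Python scripts to look and compute and a tool call to move; the robot and the scene stay as the last step left them, time stands still between calls to the robot, and variables do not carry over. Pictures are saved under pics/ and viewed, and the job is handed in when it is done.

Besides the shell and the picture viewer there is one more tool, called after ">>>" by a JSON object that holds its "name" and its "arguments". apply_moves: Moves the arm, as the interface text tells. Its arguments: {"type":"object","properties":{"plan":{"type":"array"},"newtons":{"type":"number"}},"required":["plan"]}

```bash
mkdir -p pics; ls; cat > h.py <<'E'
import numpy as np, cv2
from bench import state, read_camera, hand_in, grip_depth
def pts(c):
    z=c["z_map"]; v,u=np.mgrid[:z.shape[0],:z.shape[1]]
    P=np.stack([(u-c["cx"])/c["fx"]*z,(v-c["cy"])/c["fy"]*z,z],-1)
    W=(P-c["t"])@np.asarray(c["R"])
    W[z<=0]=np.nan
    return W
def save(c,n): cv2.imwrite("pics/"+n,cv2.cvtColor(c["color"],cv2.COLOR_RGB2BGR))
E
python3 - <<'E'
from h import *
for n in ["scene","top"]:
    c=read_camera(n); save(c,n+"0.png"); np.savez("/tmp/"+n+"0.npz",**c)
    print(n,c["fx"],c["cx"],c["cy"],-np.asarray(c["R"]).T@c["t"])
s=state(); print(s)
E
```

```text
pics
scene 404.19377645812443 261.296167586735 189.5912910610485 [1.27587897 0.10026225 0.82113097]
top 457.65652848513014 258.72134232173045 191.00710004233238 [0.37518133 0.01866012 1.56625155]
{'t': 0.1, 'qpos': array([ 1.20151576,  0.59206242,  0.0483435 ,  1.60971988, -0.03327775,
        0.94265634, -0.03368813]), 'joint_velocities': array([-0.00067545, -0.00108166, -0.00050075, -0.00407168, -0.00052195,
        0.00030591,  0.00018669]), 'joint_torque': array([ 4.07043946e-03, -5.50003624e+01,  1.55356474e+00, -1.98825645e+01,
        9.81287041e-03,  3.81557809e-03, -9.31743898e-06]), 'position': array([ 0.19719201, -0.69689076,  0.23022129]), 'tool_rot': array([[ 9.62193278e-01,  2.72366662e-01, -7.04963015e-04],
       [ 2.72367530e-01, -9.62191384e-01,  1.91564019e-03],
       [-1.56552813e-04, -2.03522515e-03, -9.99997917e-01]]), 'contact_force': array([-0.14692018,  0.33273921,  0.21802868]), 'wrist_torque': array([-0.00793933,  0.04269143, -0.04005708]), 'opening': 0.08542092457991532}
```

View pics/scene0.png

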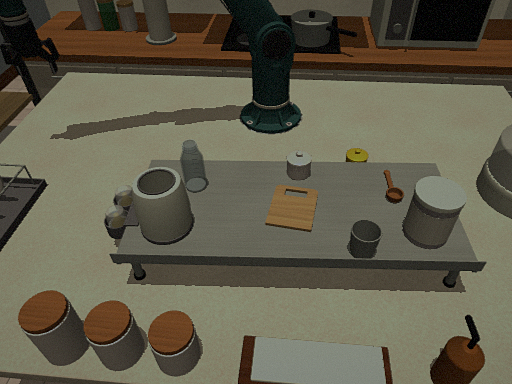

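View pics/top0.png

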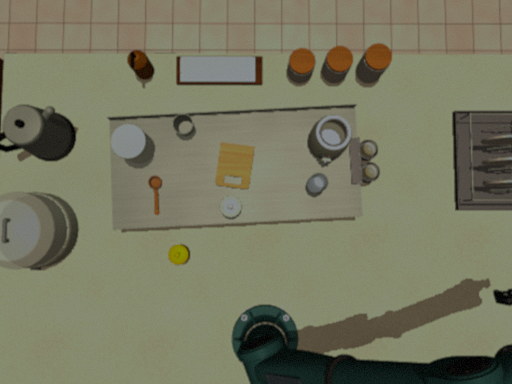

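The scene picture is viewed from behind the shelf, the top picture with the robot at the bottom.
- **Pot candidates:** white pot on the shelf at top (231,206), scene (299,165). The yellow look-alike on the counter is at top (178,254), scene (357,157). The white tin is at top (129,141). The white pot is the one meant.
- **Board:** top (235,166), slot at (233,181).
- **Others:** bottle (317,183), scoop (156,195), cup (183,126), warmer (331,137).

Next I'll take a close crop and measure.

```bash
cat > m.py <<'E'
from h import *
def edge(W,c):
    # shelf front edge from the depth jump
    E=[]
    for u in range(125,350,3):
        col=W[150:270,u]; ok=(np.abs(col[:,2]-0.1)<0.012)
        i=np.where(ok)[0]
        if len(i): 
            E.append(col[i.max()][:2])
    E=np.array(E); return E
def fitedge(E):
    a=np.polyfit(E[:,1],E[:,0],1)
    for _ in range(5):
        r=E[:,0]-np.polyval(a,E[:,1]); a=np.polyfit(E[np.abs(r)<0.006,1],E[np.abs(r)<0.006,0],1)
    return a
E
python3 - <<'E'
from m import *
c=dict(np.load("/tmp/top0.npz")); W=pts(c)
im=cv2.cvtColor(c["color"],cv2.COLOR_RGB2BGR)
cv2.imwrite("pics/crop0.png",cv2.resize(im[100:240,100:375],None,fx=2.9,fy=2.9,interpolation=cv2.INTER_CUBIC))
E_=edge(W,c); a=fitedge(E_); print("edge slope,x0",a, len(E_), E_[[0,-1]])
for v,u in [(215,150),(215,280),(120,260),(166,235),(206,231),(141,129),(183,317),(126,183)]: print(v,u,W[v,u].round(4))
# board mask by hue
hsv=cv2.cvtColor(im,cv2.COLOR_BGR2HSV); print(hsv[160,235],hsv[160,200],hsv[206,231],hsv[195,156])
E
```

```text
edge slope,x0 [-0.05545048  0.38951281] 75 [[ 0.36327346  0.44776376]
 [ 0.40293249 -0.26034171]]
215 150 [0.4081 0.3696 0.1001]
215 280 [ 0.4089 -0.0465  0.1006]
120 260 [0.7178 0.018  0.0979]
166 235 [0.5655 0.098  0.1078]
206 231 [0.4344 0.106  0.1713]
141 129 [0.6234 0.4049 0.23  ]
183 317 [ 0.4993 -0.1486  0.2359]
126 183 [0.6959 0.2672 0.1055]
[ 20 151 137] [ 25  46 132] [ 39  13 136] [ 15 224 115]
```

View pics/crop0.png

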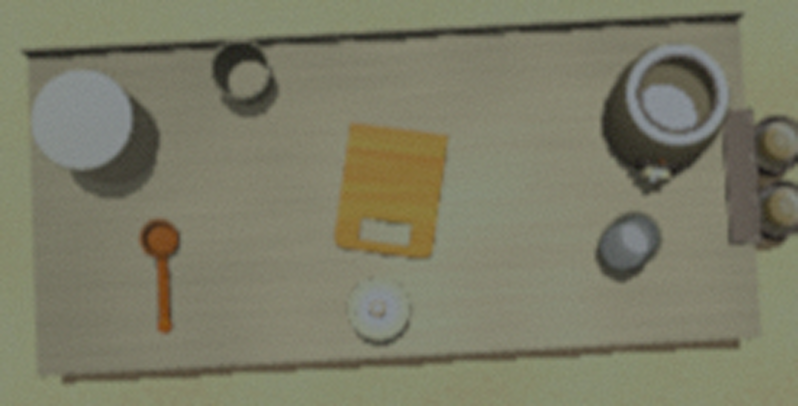

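The crop shows the white round pot with its knob at crop (379,310), the board at (390,190) with its slot towards the robot, and the front edge running from (40,375) to (750,340). The choice is confirmed. Now for the exact poses.

```bash
cat >> m.py <<'E'
def onplane(c,uv,z):
    R=np.asarray(c["R"]);o=-R.T@c["t"]; uv=np.asarray(uv,float).reshape(-1,2)
    d=np.c_[(uv[:,0]-c["cx"])/c["fx"],(uv[:,1]-c["cy"])/c["fy"],np.ones(len(uv))]@R
    return (o+d*((z-o[2])/d[:,2])[:,None])
def board(c,box=(110,330,190,300)):
    im=cv2.cvtColor(c["color"],cv2.COLOR_RGB2HSV)
    m=((abs(im[...,0].astype(int)-20)<6)&(im[...,1]>95)).astype(np.uint8)
    k=np.zeros_like(m);k[box[0]:box[1],box[2]:box[3]]=1;m*=k
    n,l,st,_=cv2.connectedComponentsWithStats(m); i=1+st[1:,4].argmax(); m=(l==i).astype(np.uint8)
    ct=max(cv2.findContours(m,cv2.RETR_EXTERNAL,cv2.CHAIN_APPROX_NONE)[0],key=cv2.contourArea)
    P=onplane(c,ct,0.108)[:,:2]
    r=cv2.minAreaRect((P*1000).astype(np.float32))
    return r,cv2.boxPoints(r),m
E
python3 - <<'E'
from m import *
c=dict(np.load("/tmp/top0.npz")); W=pts(c)
r,b,m=board(c); print(r); print(b.round(1))
# slot centroid
ct,h=cv2.findContours(m,cv2.RETR_CCOMP,cv2.CHAIN_APPROX_NONE)
for q,hh in zip(ct,h[0]):
    if hh[3]>=0 and cv2.contourArea(q)>20:print("slot",onplane(c,q,.108).mean(0).round(4),cv2.boxPoints(cv2.minAreaRect((onplane(c,q,.108)[:,:2]*1000).astype(np.float32))).round(0).tolist())
def circ(u0,u1,v0,v1,lo,hi,nm):
    w=W[v0:v1,u0:u1].reshape(-1,3); k=(w[:,2]>lo)&(w[:,2]<hi)
    q=w[k,:2]; print(nm,k.sum(),cv2.minEnclosingCircle((q*1000).astype(np.float32)))
circ(215,250,190,225,.14,.2,"pot")
circ(300,335,165,200,.15,.26,"bottle")
circ(145,165,170,220,.108,.14,"scoop")
circ(170,198,110,142,.155,.19,"cup")
circ(105,150,120,165,.2,.26,"tin")
circ(305,355,110,165,.2,.27,"warmer")
E_=edge(W,c);a=fitedge(E_);print(a,np.abs(E_[:,0]-np.polyval(a,E_[:,1])).round(4))
s=onplane(c,[(113,229),(355,218)],.1);print(s)
s=state();print(s["position"])
E
```

```text
((567.533447265625, 100.55635070800781), (109.6473617553711, 139.8280487060547), 82.38723754882812)
[[491.   55.5]
 [629.6  37. ]
 [644.1 145.6]
 [505.5 164.2]]
slot [0.5219 0.1058 0.108 ] [[502.0, 77.0], [533.0, 73.0], [541.0, 135.0], [511.0, 139.0]]
pot 364 ((433.785888671875, 110.11940002441406), 33.18375015258789)
bottle 325 ((504.4297180175781, -157.18789672851562), 29.327953338623047)
scoop 146 ((472.8411560058594, 351.442138671875), 59.28473663330078)
cup 106 ((688.24755859375, 259.13385009765625), 33.03780746459961)
tin 1023 ((623.4984130859375, 409.42559814453125), 53.242610931396484)
warmer 736 ((647.2943725585938, -195.45196533203125), 58.29740524291992)
[-0.05545048  0.38951281] [0.0014 0.0012 0.0008 0.0002 0.0003 0.0007 0.0013 0.0014 0.0009 0.0004
 0.0001 0.0006 0.0011 0.0015 0.001  0.0005 0.     0.0005 0.001  0.0015
 0.0011 0.0006 0.0001 0.0004 0.0009 0.0014 0.0013 0.0007 0.0002 0.0003
 0.0008 0.0013 0.0014 0.0009 0.0003 0.0002 0.0006 0.0011 0.0015 0.001
 0.0005 0.     0.0006 0.0011 0.0015 0.0011 0.0006 0.0001 0.0005 0.0009
 0.0015 0.0011 0.0007 0.0002 0.0003 0.0009 0.0014 0.0013 0.0008 0.0003
 0.0002 0.0007 0.0012 0.0015 0.001  0.0005 0.0001 0.0006 0.0011 0.0016
 0.001  0.0005 0.0001 0.0005 0.001 ]
[[ 0.36316922  0.48698925  0.1       ]
 [ 0.3998385  -0.28634188  0.1       ]]
[ 0.19719201 -0.69689076  0.23022129]
```

```bash
python3 - <<'E'
from m import *
c=dict(np.load("/tmp/top0.npz")); W=pts(c)
for u in (130,210,240,330):
    print(u,[(v,W[v,u,0].round(4),W[v,u,2].round(3)) for v in range(214,234,1)][::1])
for u in (210,260,300): print(u,[(v,W[v,u,0].round(4),W[v,u,2].round(3)) for v in range(102,116)])
E
```

```text
130 [(214, np.float64(0.4112), np.float64(0.099)), (215, np.float64(0.408), np.float64(0.098)), (216, np.float64(0.4048), np.float64(0.1)), (217, np.float64(0.4016), np.float64(0.095)), (218, np.float64(0.3984), np.float64(0.096)), (219, np.float64(0.3952), np.float64(0.098)), (220, np.float64(0.392), np.float64(0.101)), (221, np.float64(0.3888), np.float64(0.099)), (222, np.float64(0.3856), np.float64(0.1)), (223, np.float64(0.3824), np.float64(0.103)), (224, np.float64(0.3792), np.float64(0.098)), (225, np.float64(0.376), np.float64(0.099)), (226, np.float64(0.3728), np.float64(0.099)), (227, np.float64(0.3696), np.float64(0.096)), (228, np.float64(0.3665), np.float64(0.102)), (229, np.float64(0.3625), np.float64(-0.001)), (230, np.float64(0.359), np.float64(-0.005)), (231, np.float64(0.3557), np.float64(0.001)), (232, np.float64(0.3522), np.float64(-0.002)), (233, np.float64(0.3488), np.float64(-0.003))]
210 [(214, np.float64(0.4118), np.float64(0.094)), (215, np.float64(0.4084), np.float64(0.102)), (216, np.float64(0.4053), np.float64(0.097)), (217, np.float64(0.4021), np.float64
[... 3847 characters left out ...]
097)), (115, np.float64(0.7337), np.float64(0.101))]
300 [(102, np.float64(0.8057), np.float64(-0.004)), (103, np.float64(0.8017), np.float64(-0.003)), (104, np.float64(0.7967), np.float64(0.003)), (105, np.float64(0.7935), np.float64(0.001)), (106, np.float64(0.7896), np.float64(0.003)), (107, np.float64(0.7524), np.float64(0.131)), (108, np.float64(0.7517), np.float64(0.121)), (109, np.float64(0.7517), np.float64(0.108)), (110, np.float64(0.7509), np.float64(0.099)), (111, np.float64(0.7471), np.float64(0.1)), (112, np.float64(0.745), np.float64(0.096)), (113, np.float64(0.7383), np.float64(0.109)), (114, np.float64(0.7368), np.float64(0.102)), (115, np.float64(0.7353), np.float64(0.095))]
```

>>> {"name": "apply_moves", "arguments": {"plan": [{"jaw": 0.04, "delta_pos": [0, 0, 0.05], "turn": 8}, {"jaw": 0.04, "delta_pos": [0.02, 0.02, 0.03], "turn": 8}, {"jaw": 0.04, "delta_pos": [0.03, 0.04, 0], "turn": 8}]}}

```text
t: 0.4
position: [0.2395, -0.6395, 0.3079]
tool_rot: [[0.767, 0.641, -0.013], [0.641, -0.767, 0.002], [-0.009, -0.01, -1.0]]
contact_force: [1.4, -0.6, -1.0]
opening: 0.044
```

>>> {"name": "apply_moves", "arguments": {"plan": [{"jaw": 0.04, "delta_pos": [0.03, 0.04, 0], "turn": 7}, {"jaw": 0.04, "delta_pos": [0.03, 0.04, 0], "turn": 7}, {"jaw": 0.04, "delta_pos": [0.03, 0.04, 0], "turn": 7}, {"jaw": 0.04, "delta_pos": [0.03, 0.04, 0], "turn": 7}, {"jaw": 0.04, "delta_pos": [0.03, 0.04, 0], "turn": 7}, {"jaw": 0.04, "delta_pos": [0.02, 0.046, 0], "turn": 6}, {"jaw": 0.04, "delta_pos": [0.01, 0.048, 0], "turn": 6}, {"jaw": 0.04, "delta_pos": [0.01, 0.048, 0], "turn": 0}]}}

```text
t: 1.2
position: [0.4311, -0.293, 0.3075]
tool_rot: [[0.019, 1.0, -0.007], [1.0, -0.019, -0.009], [-0.009, -0.007, -1.0]]
contact_force: [1.2, 0.5, 0.7]
opening: 0.0399
```

>>> {"name": "apply_moves", "arguments": {"plan": [{"jaw": 0.04, "delta_pos": [0, 0.045, 0], "turn": 0}, {"jaw": 0.04, "delta_pos": [0, 0.045, 0], "turn": 0}, {"jaw": 0.04, "delta_pos": [0, 0.045, 0], "turn": 0}, {"jaw": 0.04, "delta_pos": [0, 0.045, 0], "turn": 0}, {"jaw": 0.04, "delta_pos": [0, 0.045, 0], "turn": 0}, {"jaw": 0.04, "delta_pos": [0, 0, 0], "turn": 0}]}}

```text
t: 1.8
position: [0.4297, -0.0511, 0.3068]
tool_rot: [[0.006, 1.0, -0.006], [1.0, -0.007, -0.007], [-0.007, -0.006, -1.0]]
contact_force: [0.8, -1.1, 0.7]
opening: 0.0402
```

>>> {"name": "apply_moves", "arguments": {"plan": [{"jaw": 0.04, "delta_pos": [0.004, 0.045, 0], "turn": 3.6}, {"jaw": 0.04, "delta_pos": [0.003, 0.045, 0], "turn": 0}, {"jaw": 0.04, "delta_pos": [0, 0, 0], "turn": 0}]}}

```text
t: 2.1
position: [0.4362, 0.0393, 0.3067]
tool_rot: [[-0.058, 0.998, -0.005], [0.998, 0.058, -0.008], [-0.008, -0.006, -1.0]]
contact_force: [0.0, -0.3, -0.6]
opening: 0.0399
```

>>> {"name": "apply_moves", "arguments": {"plan": [{"jaw": 0.04, "delta_pos": [0.002, 0.005, -0.04], "turn": 0}, {"jaw": 0.04, "delta_pos": [0, 0, -0.04], "turn": 0}, {"jaw": 0.04, "delta_pos": [0, 0, -0.04], "turn": 0}, {"jaw": 0.04, "delta_pos": [0, 0, -0.04], "turn": 0}, {"jaw": 0.04, "delta_pos": [0, 0, -0.02], "turn": 0}, {"jaw": 0.04, "delta_pos": [0, 0, -0.008], "turn": 0}, {"jaw": 0.04, "delta_pos": [0, 0, 0], "turn": 0}]}}

```text
t: 2.8
position: [0.4408, 0.039, 0.1133]
tool_rot: [[-0.054, 0.999, 0.0], [0.998, 0.054, -0.012], [-0.012, -0.001, -1.0]]
contact_force: [0.9, -0.1, 0.3]
opening: 0.0403
```

```bash
python3 - <<'E'
from m import *
for n in ["scene","top"]:
    c=read_camera(n); im=cv2.cvtColor(c["color"],cv2.COLOR_RGB2BGR)
    b=im[120:240,230:390] if n=="scene" else im[150:250,170:300]
    cv2.imwrite(f"pics/{n}1.png",cv2.resize(b,None,fx=4.5,fy=4.5,interpolation=cv2.INTER_CUBIC))
E
```

```text
(no output)
```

View pics/scene1.png

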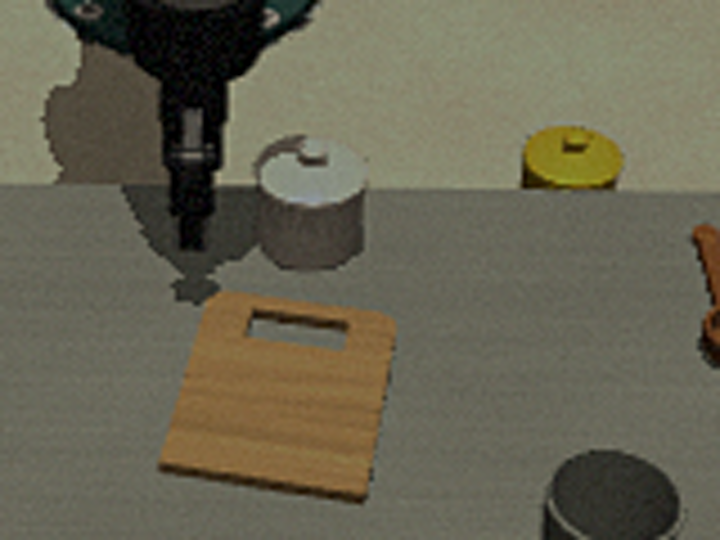

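View pics/top1.png

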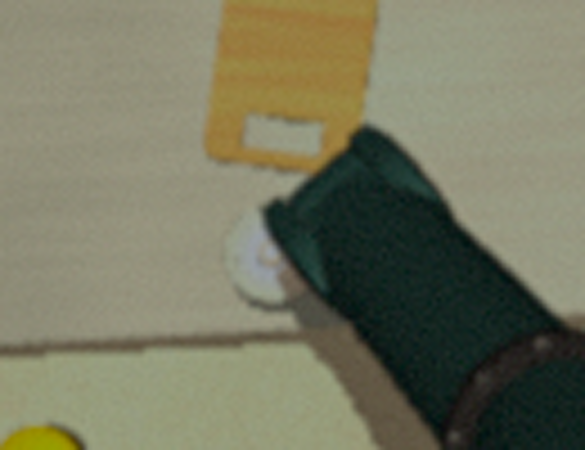

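>>> {"name": "apply_moves", "arguments": {"plan": [{"jaw": 0.04, "delta_pos": [-0.003, 0.01, -0.002], "turn": 0}, {"jaw": 0.04, "delta_pos": [-0.001, 0.008, 0], "turn": 0}, {"jaw": 0.04, "delta_pos": [0, 0.006, 0], "turn": 0}, {"jaw": 0.04, "delta_pos": [0, 0.005, 0], "turn": 0}, {"jaw": 0.04, "delta_pos": [0, 0.005, 0], "turn": 0}]}}

```text
t: 3.4
position: [0.4397, 0.0755, 0.1163]
tool_rot: [[-0.053, 0.999, 0.011], [0.999, 0.053, -0.012], [-0.012, 0.01, -1.0]]
contact_force: [-1.7, -2.3, 1.5]
opening: 0.04
```

>>> {"name": "apply_moves", "arguments": {"plan": [{"jaw": 0.04, "delta_pos": [0, 0.005, 0], "turn": 0}, {"jaw": 0.04, "delta_pos": [0, 0.005, 0], "turn": 0}, {"jaw": 0.04, "delta_pos": [0, 0.006, 0], "turn": 0}, {"jaw": 0.04, "delta_pos": [0, 0.006, 0], "turn": 0}]}}

```text
t: 3.8
position: [0.4391, 0.0968, 0.1165]
tool_rot: [[-0.051, 0.999, 0.009], [0.999, 0.051, -0.016], [-0.016, 0.008, -1.0]]
contact_force: [0.1, -2.6, 1.4]
opening: 0.04
```

```bash
python3 - <<'E'
from m import *
for n in ["scene"]:
    c=read_camera(n); im=cv2.cvtColor(c["color"],cv2.COLOR_RGB2BGR)
    b=im[120:240,230:390] if n=="scene" else im[150:250,170:300]
    cv2.imwrite(f"pics/{n}2.png",cv2.resize(b,None,fx=4.5,fy=4.5,interpolation=cv2.INTER_CUBIC))
E
```

```text
(no output)
```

View pics/scene2.png

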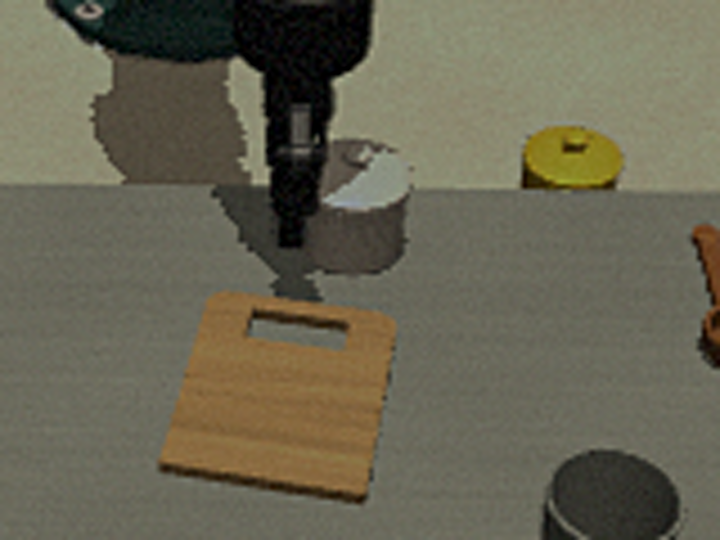

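The pot is standing and sliding left (crop 360,205), with about 2.6 N. I'll continue.

>>> {"name": "apply_moves", "arguments": {"plan": [{"jaw": 0.04, "delta_pos": [-0.001, 0.006, 0], "turn": 0}, {"jaw": 0.04, "delta_pos": [-0.001, 0.006, 0], "turn": 0}, {"jaw": 0.04, "delta_pos": [-0.001, 0.006, 0], "turn": 0}, {"jaw": 0.04, "delta_pos": [-0.001, 0.006, 0], "turn": 0}, {"jaw": 0.04, "delta_pos": [-0.001, 0.006, 0], "turn": 0}, {"jaw": 0.04, "delta_pos": [-0.001, 0.006, 0], "turn": 0}, {"jaw": 0.04, "delta_pos": [-0.001, 0.006, 0], "turn": 0}, {"jaw": 0.04, "delta_pos": [-0.001, 0.006, 0], "turn": 0}]}}

```text
t: 4.65
position: [0.4318, 0.15, 0.1168]
tool_rot: [[-0.051, 0.999, 0.011], [0.999, 0.051, -0.015], [-0.015, 0.011, -1.0]]
contact_force: [1.2, -3.6, 1.8]
opening: 0.04
```

>>> {"name": "apply_moves", "arguments": {"plan": [{"jaw": 0.04, "delta_pos": [0, 0.006, 0], "turn": 0}, {"jaw": 0.04, "delta_pos": [0, 0.006, 0], "turn": 0}, {"jaw": 0.04, "delta_pos": [0, 0.006, 0], "turn": 0}, {"jaw": 0.04, "delta_pos": [0, 0.006, 0], "turn": 0}, {"jaw": 0.04, "delta_pos": [0, 0.005, 0], "turn": 0}, {"jaw": 0.04, "delta_pos": [0, 0.003, 0], "turn": 0}, {"jaw": 0.04, "delta_pos": [0, 0, 0], "turn": 0}]}}

```text
t: 5.35
position: [0.4305, 0.1859, 0.1165]
tool_rot: [[-0.053, 0.999, 0.01], [0.998, 0.053, -0.015], [-0.015, 0.009, -1.0]]
contact_force: [0.2, -2.5, 1.0]
opening: 0.0406
```

Back off to the right, then rise and look.

>>> {"name": "apply_moves", "arguments": {"plan": [{"jaw": 0.04, "delta_pos": [0, -0.01, 0], "turn": 0}, {"jaw": 0.04, "delta_pos": [0, -0.03, 0], "turn": 0}, {"jaw": 0.04, "delta_pos": [0, -0.03, 0.0], "turn": 0}, {"jaw": 0.04, "delta_pos": [0, -0.02, 0.03], "turn": 0}, {"jaw": 0.04, "delta_pos": [0, -0.04, 0.05], "turn": 0}, {"jaw": 0.04, "delta_pos": [0, -0.05, 0.05], "turn": 0}, {"jaw": 0.04, "delta_pos": [0, -0.05, 0.04], "turn": 0}, {"jaw": 0.04, "delta_pos": [0, 0, 0], "turn": 0}]}}

```text
t: 6.15
position: [0.4318, -0.0129, 0.2556]
tool_rot: [[-0.057, 0.998, 0.015], [0.998, 0.057, -0.004], [-0.004, 0.014, -1.0]]
contact_force: [-0.0, -0.1, 0.1]
opening: 0.0401
```

```bash
python3 - <<'E'
from m import *
c=read_camera("top"); np.savez("/tmp/top3.npz",**c); im=cv2.cvtColor(c["color"],cv2.COLOR_RGB2BGR); W=pts(c)
cv2.imwrite("pics/top3.png",cv2.resize(im[100:270,100:370],None,fx=2.9,fy=2.9,interpolation=cv2.INTER_CUBIC))
w=W[185:230,175:218].reshape(-1,3);k=(w[:,2]>.14)&(w[:,2]<.2);print(k.sum(),cv2.minEnclosingCircle((w[k,:2]*1000).astype(np.float32)))
print(board(c)[0]); print(state()["position"])
E
```

```text
363 ((427.7658386230469, 223.87278747558594), 33.48049545288086)
((567.27392578125, 100.3647232055664), (109.26337432861328, 140.22274780273438), 82.4285659790039)
[ 0.43089831 -0.01030841  0.25431289]
```

View pics/top3.png

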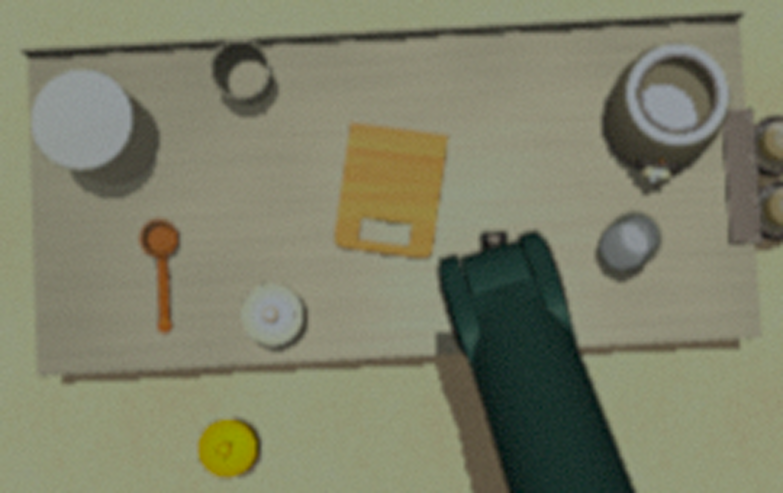

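The pot is standing at crop (272,315), world (0.428, 0.224), clear of the board's path. The board hasn't moved. Now to go behind the board.

>>> {"name": "apply_moves", "arguments": {"plan": [{"jaw": 0.06, "delta_pos": [0.03, 0.013, 0], "turn": 8}, {"jaw": 0.06, "delta_pos": [0.03, 0.013, 0], "turn": 8}, {"jaw": 0.06, "delta_pos": [0.03, 0.013, 0], "turn": 8}, {"jaw": 0.06, "delta_pos": [0.03, 0.013, 0], "turn": 8}, {"jaw": 0.06, "delta_pos": [0.03, 0.013, 0], "turn": 8}, {"jaw": 0.06, "delta_pos": [0.03, 0.013, 0], "turn": 8}, {"jaw": 0.06, "delta_pos": [0.025, 0.013, 0], "turn": 8}, {"jaw": 0.06, "delta_pos": [0.02, 0.01, 0], "turn": 8}]}}

```text
t: 7.0
position: [0.6532, 0.1042, 0.2442]
tool_rot: [[-0.943, 0.332, -0.002], [0.332, 0.943, 0.01], [0.006, 0.008, -1.0]]
contact_force: [-0.1, 0.3, 0.2]
opening: 0.0604
```

>>> {"name": "apply_moves", "arguments": {"plan": [{"jaw": 0.06, "delta_pos": [0.0, 0, 0], "turn": 8}, {"jaw": 0.06, "delta_pos": [0, 0, 0], "turn": 6}, {"jaw": 0.06, "delta_pos": [0, 0, 0], "turn": 0}]}}

```text
t: 7.3
position: [0.6535, 0.1141, 0.2387]
tool_rot: [[-0.997, 0.073, -0.01], [0.073, 0.997, 0.018], [0.011, 0.018, -1.0]]
contact_force: [0.9, 0.7, 0.5]
opening: 0.0599
```

>>> {"name": "apply_moves", "arguments": {"plan": [{"jaw": 0.06, "delta_pos": [0.012, -0.026, -0.02], "turn": -3.4}, {"jaw": 0.06, "delta_pos": [0, 0, -0.03], "turn": 0}, {"jaw": 0.06, "delta_pos": [0, 0, 0], "turn": 0}]}}

```text
t: 7.6
position: [0.6643, 0.0906, 0.1846]
tool_rot: [[-0.99, 0.137, -0.01], [0.137, 0.99, 0.021], [0.013, 0.02, -1.0]]
contact_force: [-1.4, 0.2, 0.7]
opening: 0.0601
```

>>> {"name": "apply_moves", "arguments": {"plan": [{"jaw": 0.06, "delta_pos": [0.002, -0.002, -0.03], "turn": 0}, {"jaw": 0.06, "delta_pos": [0, 0, -0.025], "turn": 0}, {"jaw": 0.06, "delta_pos": [0, 0, -0.01], "turn": 0}, {"jaw": 0.06, "delta_pos": [0, 0, 0], "turn": 0}]}}

```text
t: 8.0
position: [0.6673, 0.0883, 0.1187]
tool_rot: [[-0.99, 0.144, -0.008], [0.144, 0.989, 0.021], [0.011, 0.019, -1.0]]
contact_force: [-0.5, 0.2, 1.1]
opening: 0.0601
```

```bash
python3 - <<'E'
from m import *
print(state()["position"])
for n in ["scene"]:
    c=read_camera(n); im=cv2.cvtColor(c["color"],cv2.COLOR_RGB2BGR)
    b=im[140:260,230:390]
    cv2.imwrite(f"pics/{n}4.png",cv2.resize(b,None,fx=4.5,fy=4.5,interpolation=cv2.INTER_CUBIC))
E
```

```text
[0.66734204 0.08829313 0.11871221]
```

View pics/scene4.png

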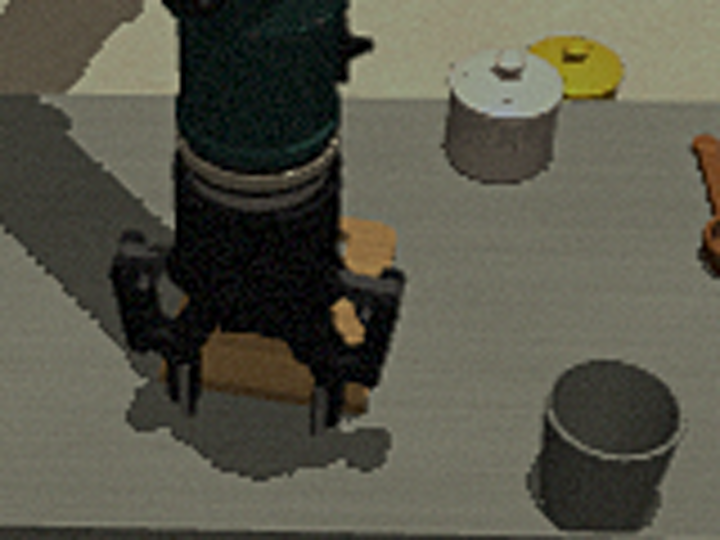

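The two fingertips, crop (190,410) and (318,430), stand behind the board's rear edge and evenly about it. Now to lower to near the shelf by feel.

>>> {"name": "apply_moves", "arguments": {"plan": [{"jaw": 0.06, "delta_pos": [0, 0, -0.008], "turn": 0}, {"jaw": 0.06, "delta_pos": [0, 0, -0.003], "turn": 0}, {"jaw": 0.06, "delta_pos": [0, 0, 0], "turn": 0}]}}

```text
t: 8.35
position: [0.67, 0.0899, 0.1116]
tool_rot: [[-0.99, 0.144, -0.001], [0.144, 0.989, 0.022], [0.005, 0.022, -1.0]]
contact_force: [0.2, 0.6, 0.1]
opening: 0.0596
```

>>> {"name": "apply_moves", "arguments": {"plan": [{"jaw": 0.06, "delta_pos": [0, 0, -0.003], "turn": 0}, {"jaw": 0.06, "delta_pos": [0, 0, 0], "turn": 0}]}}

```text
t: 8.55
position: [0.6706, 0.0902, 0.1095]
tool_rot: [[-0.99, 0.144, 0.0], [0.144, 0.989, 0.023], [0.003, 0.023, -1.0]]
contact_force: [0.2, -0.2, 0.5]
opening: 0.0601
```

>>> {"name": "apply_moves", "arguments": {"plan": [{"jaw": 0.06, "delta_pos": [0, 0, -0.006], "turn": 0}, {"jaw": 0.06, "delta_pos": [0, 0, 0], "turn": 0}]}}

```text
t: 8.75
position: [0.6709, 0.0902, 0.1035]
tool_rot: [[-0.99, 0.144, 0.001], [0.144, 0.989, 0.023], [0.002, 0.023, -1.0]]
contact_force: [0.0, -0.3, -0.6]
opening: 0.0599
```

>>> {"name": "apply_moves", "arguments": {"plan": [{"jaw": 0.06, "delta_pos": [0, 0, -0.005], "turn": 0}, {"jaw": 0.06, "delta_pos": [0, 0, 0], "turn": 0}]}}

```text
t: 8.95
position: [0.6708, 0.0901, 0.0979]
tool_rot: [[-0.99, 0.144, 0.001], [0.144, 0.989, 0.023], [0.002, 0.023, -1.0]]
contact_force: [1.0, 0.1, -0.3]
opening: 0.0599
```

>>> {"name": "apply_moves", "arguments": {"plan": [{"jaw": 0.06, "delta_pos": [0, 0, -0.002], "turn": 0}, {"jaw": 0.06, "delta_pos": [0, 0, 0], "turn": 0}]}}

```text
t: 9.15
position: [0.6712, 0.0905, 0.096]
tool_rot: [[-0.99, 0.144, 0.002], [0.144, 0.989, 0.023], [0.002, 0.023, -1.0]]
contact_force: [0.4, -0.1, -0.4]
opening: 0.0601
```

```bash
python3 - <<'E'
from m import *
s=state();print(s["position"],s["contact_force"])
for n in ["scene"]:
    c=read_camera(n); im=cv2.cvtColor(c["color"],cv2.COLOR_RGB2BGR)
    b=im[190:250,250:330]
    cv2.imwrite(f"pics/{n}5.png",cv2.resize(b,None,fx=9,fy=9,interpolation=cv2.INTER_CUBIC))
E
```

```text
[0.67115674 0.09046061 0.09601193] [ 0.36595716 -0.05080252 -0.40702223]
```

View pics/scene5.png

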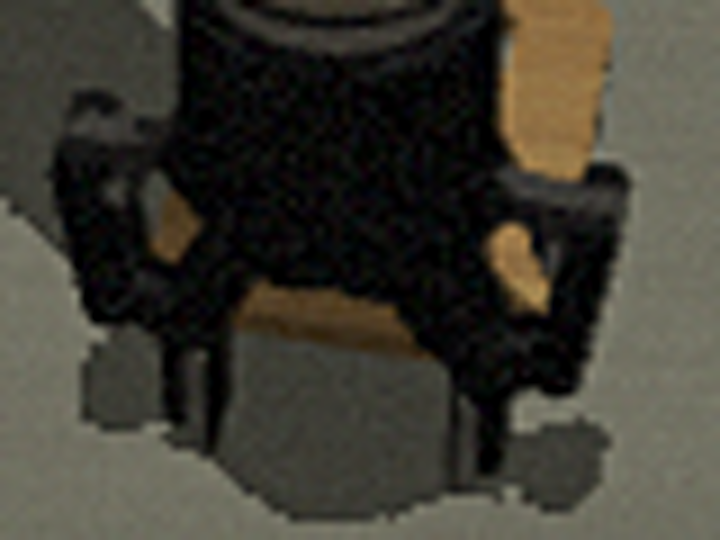

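>>> {"name": "apply_moves", "arguments": {"plan": [{"jaw": 0.06, "delta_pos": [0, 0, -0.002], "turn": 0}, {"jaw": 0.06, "delta_pos": [0, 0, 0], "turn": 0}]}}

```text
t: 9.4
position: [0.6714, 0.0906, 0.0964]
tool_rot: [[-0.989, 0.145, 0.002], [0.145, 0.989, 0.021], [0.001, 0.022, -1.0]]
contact_force: [-0.3, 0.5, 0.1]
opening: 0.0599
```

>>> {"name": "apply_moves", "arguments": {"plan": [{"jaw": 0.06, "delta_pos": [0, 0, -0.0015], "turn": 0}, {"jaw": 0.06, "delta_pos": [0, 0, 0], "turn": 0}]}}

```text
t: 9.6
position: [0.6718, 0.0908, 0.0959]
tool_rot: [[-0.989, 0.145, 0.003], [0.145, 0.989, 0.021], [-0.0, 0.021, -1.0]]
contact_force: [-1.1, 0.7, -0.2]
opening: 0.0599
```

>>> {"name": "apply_moves", "arguments": {"plan": [{"jaw": 0.06, "delta_pos": [-0.006, 0, 0.001], "turn": 0}, {"jaw": 0.06, "delta_pos": [-0.006, 0, 0], "turn": 0}, {"jaw": 0.06, "delta_pos": [-0.005, 0, 0], "turn": 0}, {"jaw": 0.06, "delta_pos": [-0.004, 0, 0], "turn": 0}, {"jaw": 0.06, "delta_pos": [-0.004, 0, 0], "turn": 0}]}}

```text
t: 10.1
position: [0.6449, 0.0904, 0.0959]
tool_rot: [[-0.989, 0.145, 0.003], [0.145, 0.989, 0.022], [-0.0, 0.022, -1.0]]
contact_force: [0.2, 1.7, 0.5]
opening: 0.0598
```

>>> {"name": "apply_moves", "arguments": {"plan": [{"jaw": 0.06, "delta_pos": [-0.004, 0, 0], "turn": 0}, {"jaw": 0.06, "delta_pos": [-0.004, 0, 0], "turn": 0}]}}

```text
t: 10.3
position: [0.6364, 0.0903, 0.0959]
tool_rot: [[-0.989, 0.145, 0.004], [0.145, 0.989, 0.022], [-0.001, 0.022, -1.0]]
contact_force: [0.8, 0.6, -0.1]
opening: 0.0604
```

```bash
python3 - <<'E'
from m import *
s=state();print(s["position"],s["contact_force"])
for n in ["scene"]:
    c=read_camera(n); im=cv2.cvtColor(c["color"],cv2.COLOR_RGB2BGR)
    b=im[170:240,250:340]
    cv2.imwrite(f"pics/{n}6.png",cv2.resize(b,None,fx=8,fy=8,interpolation=cv2.INTER_CUBIC))
E
```

```text
[0.6364025  0.09030335 0.09590743] [ 0.78514045  0.56055472 -0.10554784]
```

View pics/scene6.png

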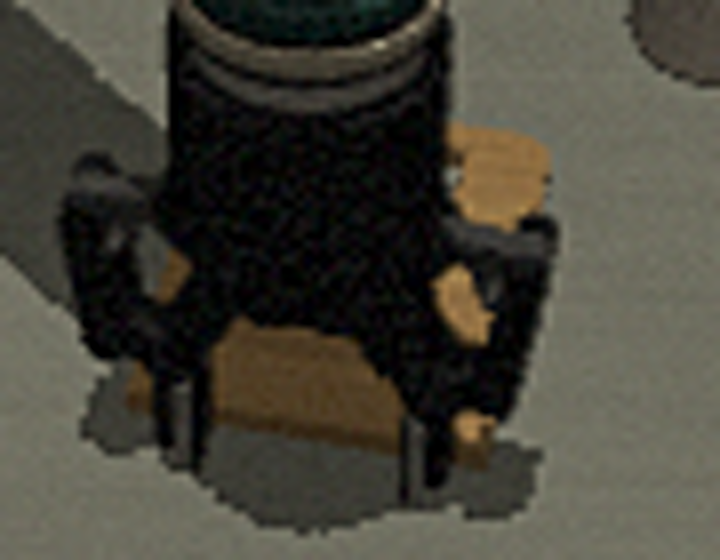

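Fingertips at crop (185,465) and (410,500) sit just behind the rear edge, not on top of it. Now to push and straighten.

>>> {"name": "apply_moves", "arguments": {"plan": [{"jaw": 0.06, "delta_pos": [-0.006, 0, 0], "turn": 1}, {"jaw": 0.06, "delta_pos": [-0.006, 0, 0], "turn": 1}, {"jaw": 0.06, "delta_pos": [-0.006, 0, 0], "turn": 1}, {"jaw": 0.06, "delta_pos": [-0.006, 0, 0], "turn": 1}, {"jaw": 0.06, "delta_pos": [-0.006, 0, 0], "turn": 1}]}}

```text
t: 10.85
position: [0.6036, 0.0907, 0.096]
tool_rot: [[-0.999, 0.051, 0.002], [0.051, 0.998, 0.022], [-0.0, 0.022, -1.0]]
contact_force: [0.6, 0.2, -0.5]
opening: 0.06
```

```bash
python3 - <<'E'
from m import *
s=state();print(s["position"],s["contact_force"])
c=read_camera("scene"); im=cv2.cvtColor(c["color"],cv2.COLOR_RGB2BGR)
d=read_camera("top"); im2=cv2.cvtColor(d["color"],cv2.COLOR_RGB2BGR)
a=cv2.resize(im[150:240,240:340],(600,540),interpolation=cv2.INTER_CUBIC)
cv2.imwrite("pics/s7.png",a)
cv2.imwrite("pics/t7.png",cv2.resize(im2[120:240,180:300],None,fx=4.5,fy=4.5,interpolation=cv2.INTER_CUBIC))
E
```

```text
[0.60360676 0.09070508 0.09596816] [ 0.6051172   0.2114127  -0.50891644]
```

View pics/s7.png

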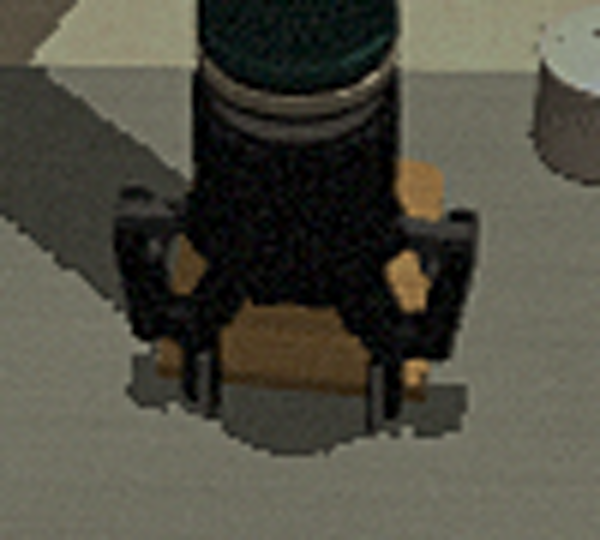

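View pics/t7.png

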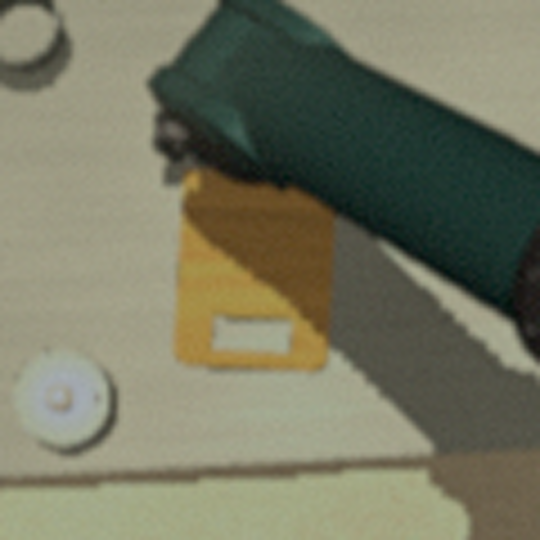

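```bash
cat >> m.py <<'E'
def front(c,show=True):
    im=cv2.cvtColor(c["color"],cv2.COLOR_RGB2HSV)
    m=((abs(im[...,0].astype(int)-20)<7)&(im[...,1]>95)).astype(np.uint8)
    k=np.zeros_like(m);k[110:290,190:300]=1;m*=k
    n,l,st,_=cv2.connectedComponentsWithStats(m); m=(l==1+st[1:,4].argmax())
    us=np.where(m.any(0))[0]; 
    # left and right sides over the front 35 rows, front edge between corners
    vmax=np.where(m.any(1))[0].max()
    L=[];R=[]
    for v in range(vmax-28,vmax-6):
        x=np.where(m[v])[0]; L.append((x.min()-.5,v)); R.append((x.max()+.5,v))
    uL=np.median([p[0] for p in L]);uR=np.median([p[0] for p in R])
    F=[(u,np.where(m[:,u])[0].max()+.5) for u in range(int(uL)+6,int(uR)-5)]
    FL,LL,RR=[onplane(c,q,.108) for q in (F,L,R)]
    a=np.polyfit(FL[:,1],FL[:,0],1); ym=(LL[:,1].mean()+RR[:,1].mean())/2
    sl=[np.polyfit(q[:,0],q[:,1],1)[0] for q in (LL,RR)]
    d=np.polyval(a,ym)+.0555*ym-.388
    print("front yaw",-a[0],"side yaw",sl,"width",LL[:,1].mean()-RR[:,1].mean(),"front mid",np.polyval(a,ym),ym,"dist to edge",d)
E
python3 - <<'E'
from m import *
c=read_camera("top"); front(c)
front(dict(np.load("/tmp/top3.npz")))
E
```

```text
front yaw -0.01718410607184909 side yaw [np.float64(-0.05889009210496715), np.float64(-0.04140619806205322)] width 0.10981677273301979 front mid 0.4517183183176262 0.09405508851160456 dist to edge 0.06893837573002026
front yaw -0.13480535133521407 side yaw [np.float64(-0.1300871902131406), np.float64(-0.1385666146020962)] width 0.11034744990522541 front mid 0.49707628125559455 0.10260455971789491 dist to edge 0.11477083431993773
```

>>> {"name": "apply_moves", "arguments": {"plan": [{"jaw": 0.06, "delta_pos": [-0.006, 0, 0], "turn": 1}, {"jaw": 0.06, "delta_pos": [-0.006, 0, 0], "turn": 1}, {"jaw": 0.06, "delta_pos": [-0.006, 0, 0], "turn": 1}, {"jaw": 0.06, "delta_pos": [-0.006, 0, 0], "turn": 1}, {"jaw": 0.06, "delta_pos": [-0.006, 0, 0], "turn": 1}, {"jaw": 0.06, "delta_pos": [-0.006, 0, 0], "turn": 0}]}}

```text
t: 11.6
position: [0.566, 0.0906, 0.096]
tool_rot: [[-0.999, -0.042, 0.0], [-0.042, 0.999, 0.023], [-0.001, 0.023, -1.0]]
contact_force: [0.3, -0.5, 0.3]
opening: 0.0601
```

```bash
python3 - <<'E'
from m import *
s=state();print(s["position"],s["contact_force"],np.degrees(np.arctan2(s["tool_rot"][1,1],s["tool_rot"][0,1])))
c=read_camera("top"); front(c)
E
```

```text
[0.56598751 0.090607   0.09598694] [ 0.32206139 -0.53262674  0.31286022] 92.39255952436514
front yaw 0.03163507328450921 side yaw [np.float64(0.00819639120121629), np.float64(0.06618972038233098)] width 0.10988673656861106 front mid 0.4160753613337592 0.0855596914865042 dist to edge 0.03282392421126018
```

>>> {"name": "apply_moves", "arguments": {"plan": [{"jaw": 0.06, "delta_pos": [-0.006, 0, 0], "turn": 0.5}, {"jaw": 0.06, "delta_pos": [-0.006, 0, 0], "turn": 0.5}, {"jaw": 0.06, "delta_pos": [-0.006, 0, 0], "turn": 0}, {"jaw": 0.06, "delta_pos": [-0.006, 0, 0], "turn": 0}, {"jaw": 0.06, "delta_pos": [-0.006, 0, 0], "turn": 0}, {"jaw": 0.06, "delta_pos": [-0.006, 0, 0], "turn": 0}, {"jaw": 0.06, "delta_pos": [-0.006, 0, 0], "turn": 0}, {"jaw": 0.06, "delta_pos": [-0.006, 0, 0], "turn": 0}]}}

```text
t: 12.45
position: [0.5126, 0.0904, 0.096]
tool_rot: [[-0.998, -0.061, -0.001], [-0.061, 0.998, 0.022], [0.0, 0.022, -1.0]]
contact_force: [0.0, 0.9, -0.4]
opening: 0.06
```

```bash
python3 - <<'E'
from m import *
s=state();print(s["position"],s["contact_force"],np.degrees(np.arctan2(s["tool_rot"][1,1],s["tool_rot"][0,1])))
c=read_camera("top"); front(c)
im=cv2.cvtColor(c["color"],cv2.COLOR_RGB2BGR)
cv2.imwrite("pics/t8.png",cv2.resize(im[130:250,170:310],None,fx=4.5,fy=4.5,interpolation=cv2.INTER_CUBIC))
E
```

```text
[0.51263149 0.09039328 0.09600698] [ 0.04011002  0.8823329  -0.416546  ] 93.48208958597581
front yaw 0.06117393706654958 side yaw [np.float64(0.07144524248086742), np.float64(0.04303953026012054)] width 0.1099971867971732 front mid 0.3600755765046528 0.08300850349708006 dist to edge -0.023317451551259305
```

View pics/t8.png

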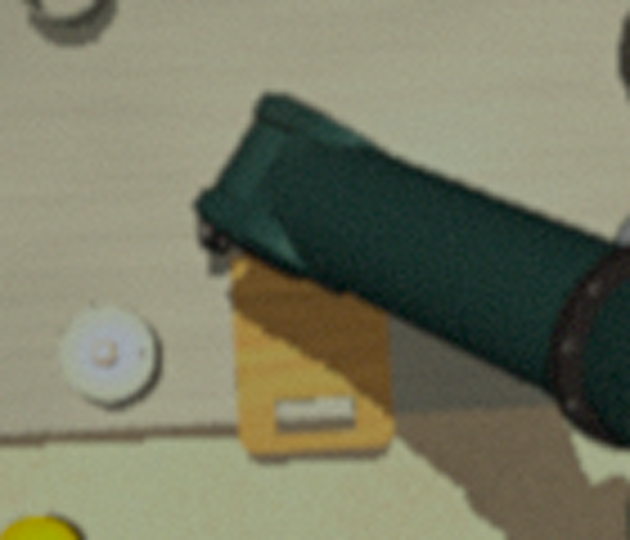

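Board front is out over the edge at crop (315,455), square to it, about 23 mm past. About 22 mm more to go.

>>> {"name": "apply_moves", "arguments": {"plan": [{"jaw": 0.06, "delta_pos": [-0.006, 0, 0], "turn": 0}, {"jaw": 0.06, "delta_pos": [-0.006, 0, 0], "turn": 0}, {"jaw": 0.06, "delta_pos": [-0.004, 0, 0], "turn": 0}, {"jaw": 0.06, "delta_pos": [-0.002, 0, 0], "turn": 0}, {"jaw": 0.06, "delta_pos": [0, 0, 0], "turn": 0}]}}

```text
t: 13.0
position: [0.4913, 0.0903, 0.096]
tool_rot: [[-0.998, -0.062, -0.003], [-0.062, 0.998, 0.021], [0.002, 0.021, -1.0]]
contact_force: [-0.4, -0.6, 0.4]
opening: 0.0599
```

```bash
python3 - <<'E'
from m import *
s=state();print(s["position"],s["contact_force"],np.degrees(np.arctan2(s["tool_rot"][1,1],s["tool_rot"][0,1])))
c=read_camera("top"); front(c)
E
```

```text
[0.49134327 0.09030226 0.09602148] [-0.38651684 -0.5625648   0.44956071] 93.54653299718929
front yaw 0.06401443694615143 side yaw [np.float64(0.05735578388476233), np.float64(0.08431113445872356)] width 0.11133360748012451 front mid 0.3388162501892814 0.08290874621058192 dist to edge -0.04458231439603133
```

>>> {"name": "apply_moves", "arguments": {"plan": [{"jaw": 0.06, "delta_pos": [0.01, 0, 0], "turn": 0}, {"jaw": 0.06, "delta_pos": [0.03, 0, 0], "turn": 0}, {"jaw": 0.06, "delta_pos": [0.02, 0, 0.03], "turn": 0}, {"jaw": 0.06, "delta_pos": [0, 0, 0.05], "turn": 0}, {"jaw": 0.06, "delta_pos": [0.01, -0.01, 0.05], "turn": 0}, {"jaw": 0.06, "delta_pos": [0.0, -0.03, 0.04], "turn": 0}, {"jaw": 0.06, "delta_pos": [0.03, -0.03, 0.03], "turn": 0}, {"jaw": 0.06, "delta_pos": [0.03, -0.03, 0], "turn": 0}]}}

```text
t: 13.85
position: [0.6202, -0.0052, 0.3016]
tool_rot: [[-0.997, -0.073, -0.01], [-0.073, 0.997, 0.025], [0.008, 0.025, -1.0]]
contact_force: [0.4, -0.4, 0.3]
opening: 0.0597
```

```bash
python3 - <<'E'
from m import *
s=state();print(s["position"],s["contact_force"])
c=read_camera("top"); front(c); r,b,m=board(c); print(r)
W=pts(c); im=cv2.cvtColor(c["color"],cv2.COLOR_RGB2BGR)
cv2.imwrite("pics/t9.png",cv2.resize(im[100:270,100:370],None,fx=2.9,fy=2.9,interpolation=cv2.INTER_CUBIC))
a=fitedge(edge(W,c)); print(a)
mm=m.astype(bool); print("board z med front/rear",np.nanmedian(W[...,2][mm&(W[...,0]<.37)]),np.nanmedian(W[...,2][mm&(W[...,0]>.43)]))
ct,h=cv2.findContours(m,cv2.RETR_CCOMP,cv2.CHAIN_APPROX_NONE)
for q,hh in zip(ct,h[0]):
    if hh[3]>=0 and cv2.contourArea(q)>20:
        P=onplane(c,q,.108); print("slot dist range",(P[:,0]+.0555*P[:,1]-.388).min(),(P[:,0]+.0555*P[:,1]-.388).max())
def circ(u0,u1,v0,v1,lo,hi,nm):
    w=W[v0:v1,u0:u1].reshape(-1,3); k=(w[:,2]>lo)&(w[:,2]<hi)
    print(nm,k.sum(),cv2.minEnclosingCircle((w[k,:2]*1000).astype(np.float32)))
circ(175,215,185,230,.14,.2,"pot");circ(300,335,165,200,.15,.26,"bottle");circ(145,165,170,220,.108,.14,"scoop");circ(170,198,110,142,.155,.19,"cup");circ(105,150,120,165,.2,.26,"tin")
c=read_camera("scene"); save(c,"s9.png")
E
```

```text
[ 0.62020515 -0.00517625  0.3015798 ] [ 0.43667128 -0.41472137  0.31954551]
front yaw 0.06271548193001956 side yaw [np.float64(0.05735578388476233), np.float64(0.09467648765412111)] width 0.10988769935087517 front mid 0.3386359814537151 0.08363170027520658 dist to edge -0.044722459181010976
((409.670166015625, 84.43096160888672), (141.94252014160156, 111.57949829101562), 3.486740827560425)
[-0.05531618  0.38947774]
board z med front/rear 0.1077001735611527 0.10814172046711591
slot dist range -0.03344389701647438 -0.0055728938394468686
pot 367 ((427.3011779785156, 223.34442138671875), 33.05998229980469)
bottle 0 ((0.0, 0.0), 0.0)
scoop 139 ((472.470947265625, 362.8092041015625), 69.97499084472656)
cup 110 ((688.6937866210938, 259.45416259765625), 34.248355865478516)
tin 1015 ((622.4146728515625, 408.8052062988281), 52.488468170166016)
```

View pics/t9.png

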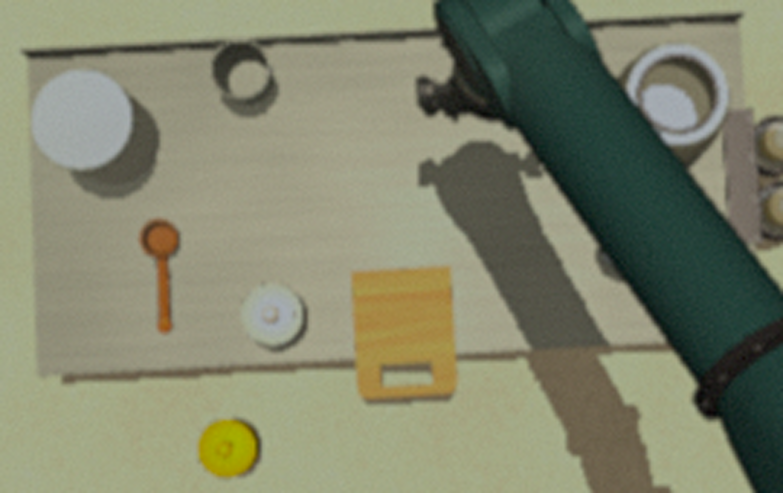

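View pics/s9.png

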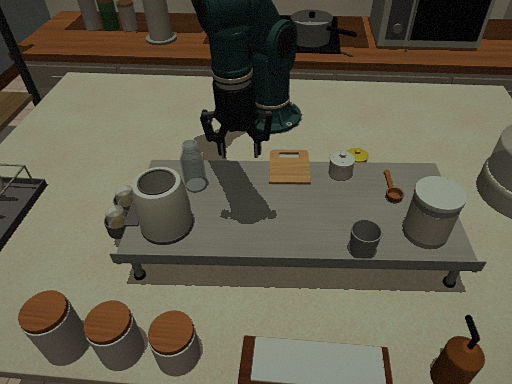

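Final pictures:
- **Top:** the board's slot at (407,375) is wholly beyond the edge line. The pot stands at (272,315), clear of the board.
- **Scene:** the pot is upright at (342,165). The bottle (193,165), cup, tin and scoop are where they were.
- **Robot:** the arm is clear of everything.

```bash
python3 - <<'E'
from h import *
print(state()["t"]); print(hand_in())
E
```

```text
13.95
the job is handed in; nothing more can be done
None
```

The job is handed in at about 14 s: the pot is out of the way and the board hangs squarely over the front edge with its slot free.

- **Pot:** I slid it about 115 mm left along the shelf, cradled between the part-open fingers. It stands upright at (0.427, 0.223).
- **Board:** I pushed it from behind with two fingertips, turning it straight on the way. It now overhangs about 44.7 mm (±2 mm calibration). It lies flat, with its top at 0.108 m front and rear.
- **Squareness:** the front edge measures 0.063 rad and the rectangle fit 0.061, against 0.055 for the shelf edge, so it is about 0.4° off. The coarse fits of the sides scattered more, at 0.057 and 0.095.
- **Slot:** it lies wholly beyond the edge. Its raw contour, which includes the surrounding board pixels, ends about 6 mm past the edge; 44.7 mm of overhang would put the slot's rear end about 11 mm past it.
- **Forces:** the readings between moves stayed under about 5 N.
- **Other things:**
  - The cup and tin measured within about 1 mm of where they started.
  - The scoop's depth-based circle fit moved by 11 mm, most likely because of noisy depth points, since the pictures show the scoop in the same place.
  - The arm hid the bottle from the last top picture, so I checked it only by eye in the scene picture, where it looks unmoved.

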